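# Pack and latch the sample carrier

## Robot

A 6-joint arm with a two-finger parallel gripper is mounted at the origin on the work surface. World frame = base frame: x ahead of the robot, y to its left, z up, the work surface at z = 0. Lengths are in mm, angles in rad, forces in N, time in s.
With the tool pointing down it reaches from about 375 to 925 mm from the base axis. Payload 5.7 kg.
Tool frame: the origin (TCP) lies at the very end of the fingers, on their centre line; the grasp point (between the pads) lies 19 mm behind it; x points along the fingers, y is the direction in which the jaws open and shut, and the axes are right-handed (so a half turn about x gives the same grasp; the last joint's range is limited). The gripper opens to 88 mm and grips with 3 to 60 N. Pads are 20 mm wide; open, the fingers measure 115 mm over their backs; the gripper's body (75 mm by 178 mm) begins 61 mm behind the grasp point.
Start: joints at [1.146, 0.359, 1.51, -0, 1.272, -0.115], TCP at [182.913, 571.406, 222.623] pointing down, gripper open.
Joint ranges: [-2.97, 2.97], [-1.01, 2.36], [0.21, 2.38], [-0.96, 4.11], [0.2, 2.71], [-2.98, 2.98]. Speed limits (rad/s): [2.39, 2.39, 3.14, 3.14, 3.14, 3.14].

## Interface

Orientations are given as a rotation vector (axis times angle).
In Python, from bench import env gives the robot as it stands. Calls block until the motion is done:
- env.move_to(position, orientation): joint-space move of the TCP to a pose.
- env.servo_line(position, rot=None, speed=150, guard=None): straight line of the TCP; rot=None keeps the orientation; speed is the mean speed in mm/s. With guard (N) it stops when the force on the tool has changed by that much, and returns True; else False.
- env.move_joints(angles): joint-space move.
- env.set_gripper(opening, newtons=None): finger opening in mm; newtons is the grip in N (None keeps the last); returns when the fingers have stopped.
- env.hold(seconds).
- env.solve_ik(position, orientation): joint angles nearest the present ones, or None.
- env.observe(): the state.
- env.snapshot(name): name is "side" or "top" or "wrist"; returns a dict with "frame" (420x560x3 uint8, red, green, blue), "fov_y" (degrees; the focal length in pixels is half the picture's height over the tangent of half this angle, whatever the lens; pixels are square), "cx", "cy" (the principal point, pixels), "T" (4x4, takes a point from camera to world coordinates). Camera axes: x right, y up, looking along -z (the intrinsics and any distortion apply to the point x, -y, -z); pixel columns grow to the right and rows downward; lengths in mm; the calibration is good to about 2 mm. A picture is of the moment at which its call begins. There is no depth.
A pose or a line that the arm cannot do raises env.PlanningError and nothing moves.
- env.sign_off(): hands the job in, once; it reports no verdict.
The state is a dict: "time_s": time; "q": joint angles; "qvel": joint speeds; "joint_efforts": joint torques, N m; "eef_pos": TCP position; "tcp_rot": TCP orientation; "ft_force": force on the tool from outside, world axes, zero at the start; "wrist_torque": the same for the moment, N m; "width": finger opening in mm.
Only numpy, scipy, OpenCV 4.12 (cv2) and the standard library are available. Lean on these libraries where they do the work, as an engineer would, in place of code of your own. Each camera call takes 0.05 s, during which the arm holds its last target. There are 200 camera calls.

## Task

Stand every sample jar that is on the bench upright in the well of the open blue carrier, then lay the loose grey inner cover on the carrier's inner ledge so that it sits flat and level over the jars. Then shut the carrier's hinged lid and press its free edge down past the spring catch until it clicks and stays shut. Leave the other bench things where they are.

Things in the scene. Friction and masses are not known exactly. Their poses are not given: they have to be found in the camera images.
- carrier: Blue sample carrier, an open rectangular box on the bench, too heavy to slide (it turns up to 0.3 rad from facing the robot): 156 mm along its x, 296 mm along its y, rim 104 mm above the bench. Origin at the centre of its underside, z up. Its lid is hinged on the +x rim (away from the robot); the steel spring catch is on the -x front, at mid-length.
- well (a point): Centre of the well's floor in the carrier, 8 mm above the bench; axes as the carrier's. The well (grey liner) is 116 mm (x) by 256 mm (y) and 66 mm deep up to a level ledge; it holds up to five jars in one row along y (a pitch of 51 mm fits).
- ledge (a point): Centre of the carrier at the height of its inner ledge, 66 mm above the well floor; axes as the carrier's. The ledge runs all round the well, 12 mm wide; above it is a straight-sided recess 140 mm (x) by 280 mm (y), 30 mm deep up to the rim. The seated cover rests on the ledge with its origin within 5 mm of this point.
- cover: Loose flat grey inner cover, a plate 130 mm (its x) by 270 mm (its y) by 8 mm thick, 0.3 kg, lying on the bench right way up. A black bar grip stands on its middle: 16 mm thick (x), 80 mm long (y), 20 mm tall above the plate. Origin at the centre of its underside. Same either way round; it goes with its long side along the carrier's long side.
- lid (a joint): Angle of the carrier's lid, rad: 0 shut flat, about 0.10 when it merely rests on the catch, grows as it opens, at most 1.95. It starts leaning back open; friction holds it from about 1.25 to 1.9; pushed forward below that it falls slowly (1 rad/s) onto the catch. Pressing its free edge past the catch takes about 12 N; then it snaps to near 0 and stays: latched is below 0.03.
- lid_hinge (a point): Middle of the lid's hinge line on the +x rim, 104 mm above the bench. The lid is a blue plate 160 mm from hinge to free edge, 296 mm wide, 12 mm thick plus a 3 mm raised outer panel; its underside passes through this point. Axes turn with the lid: x from free edge to hinge, y along the hinge, z out of its outer (top) face.
- lid_edge (a point): Point to press: on the outer face of the lid (15 mm out from its underside), in the middle of its width, 145 mm from the hinge line and 15 mm short of the free edge, right behind the catch. Moves with the lid; z points out of the outer face.
- jar1: White plastic screw-top sample jar, closed, a plain cylinder 44 mm in diameter and 60 mm tall with a grey cap of the same diameter (top 20 mm), about 0.12 kg; stands upright on the bench. Origin at the centre of its underside, z up its axis. May be absent (then None).
- jar2: White plastic screw-top sample jar, closed, a plain cylinder 44 mm in diameter and 60 mm tall with a grey cap of the same diameter (top 20 mm), about 0.12 kg; stands upright on the bench. Origin at the centre of its underside, z up its axis. May be absent (then None).
- jar3: White plastic screw-top sample jar, closed, a plain cylinder 44 mm in diameter and 60 mm tall with a grey cap of the same diameter (top 20 mm), about 0.12 kg; stands upright on the bench. Origin at the centre of its underside, z up its axis. May be absent (then None).
- jar4: White plastic screw-top sample jar, closed, a plain cylinder 44 mm in diameter and 60 mm tall with a grey cap of the same diameter (top 20 mm), about 0.12 kg; stands upright on the bench. Origin at the centre of its underside, z up its axis. May be absent (then None).
- jar5: White plastic screw-top sample jar, closed, a plain cylinder 44 mm in diameter and 60 mm tall with a grey cap of the same diameter (top 20 mm), about 0.12 kg; stands upright on the bench. Origin at the centre of its underside, z up its axis. May be absent (then None).
- beaker: Bystander: empty glass beaker, 72 mm in diameter and 90 mm tall, on the far side of the bench. Origin at the centre of its underside. Leave alone.
- wash_bottle: Bystander: white plastic bottle, 64 mm in diameter and 170 mm tall, at the left. Origin at the centre of its underside. Leave alone.
Mind the look-alikes: they are no part of the job. Leave any red look-alike of the jar4 alone.

How it is judged (in metres and radians):
On the way, in this order (a step that is already met when the one before it is completed fails the run):
1. every jar present stands upright on the floor of the carrier's well (x of jar1 in the frame of well between -0.045 and 0.045 m and y of jar1 in the frame of well between -0.115 and 0.115 m and z of jar1 in the frame of well between -0.006 and 0.006 m and angle between each of jar1, jar2, jar3, jar4, jar5's own z axis and vertical below 0.15 rad and x of jar2 in the frame of well between -0.045 and 0.045 m and y of jar2 in the frame of well between -0.115 and 0.115 m and z of jar2 in the frame of well between -0.006 and 0.006 m and x of jar3 in the frame of well between -0.045 and 0.045 m and y of jar3 in the frame of well between -0.115 and 0.115 m and z of jar3 in the frame of well between -0.006 and 0.006 m and x of jar4 in the frame of well between -0.045 and 0.045 m and y of jar4 in the frame of well between -0.115 and 0.115 m and z of jar4 in the frame of well between -0.006 and 0.006 m and x of jar5 in the frame of well between -0.045 and 0.045 m and y of jar5 in the frame of well between -0.115 and 0.115 m and z of jar5 in the frame of well between -0.006 and 0.006 m), for 0.2 s.
2. the inner cover lies seated and level on the ledge over the jars (all of step 1 and x of cover in the frame of ledge between -0.009 and 0.009 m and y of cover in the frame of ledge between -0.009 and 0.009 m and z of cover in the frame of ledge between -0.003 and 0.003 m and angle between cover's own z axis and vertical below 0.03 rad), for 0.2 s.
3. the lid is pressed past its catch and latched (value of joint lid below 0.03 rad), for 0.3 s.
At the end, for the whole second after the job is handed in: Every jar present stands upright (within 0.15 rad) on the floor of the well; the cover is seated on the ledge (within 9 mm of centre, 3 mm in height, 0.03 rad of level); the lid is latched (below 0.03 rad) and stays so; jars and cover at rest (all of step 2 and value of joint lid below 0.03 rad and linear speed of each of cover, jar1, jar2, jar3, jar4, jar5 below 0.02 m/s); the robot touches nothing.
It fails at once if the beaker is moved by more than 30 mm (distance of beaker from where it was at the start of the episode above 0.03 m).
It fails at once if the bottle is moved by more than 30 mm (distance of wash_bottle from where it was at the start of the episode above 0.03 m).
Of jar1, jar2, jar3, jar4, jar5 only 3 to 5 are there at a start; the rules pass over those that are not, and their reading is None.
At some moment in a run one of jar1, jar2, jar3, jar4, jar5, cover may be knocked a few centimetres aside while the robot is not near it.
It also fails if it takes over 210 s, if anything falls off the work surface, if the arm or the gripper's body presses on something with over 40 N, if the wrist force passes 120 N, or if a joint passes its speed limit or range.

## Working session

There is one attempt and no reset: what is moved stays moved. The work goes in short steps, each a Python script; the robot and the scene stay as the last script left them, time stands still between calls to the robot, and variables do not carry over. Pictures are saved under pics/ and viewed, about 12 in all and at most 16, crops included, and the job is handed in when it is done.

```bash
mkdir -p pics; ls
python3 - <<'E'
from bench import env
import cv2, numpy as np
for n in ("top","side"):
    s=env.snapshot(n); cv2.imwrite(f"pics/{n}0.png",s["frame"][:,:,::-1]); print(n,s["fov_y"],s["cx"],s["cy"],np.round(s["T"],3).tolist(),[k for k in s])
o=env.observe(); print(o["time_s"],o["eef_pos"],o["tcp_rot"],o["width"])
E
```

```text
pics
top 57.51954280263283 276.89613731289 209.15638108838579 [[0.023, 0.998, -0.06, 534.194], [-1.0, 0.023, 0.002, 60.212], [0.003, 0.06, 0.998, 1147.211], [0.0, 0.0, 0.0, 1.0]] ['frame', 'fov_y', 'cx', 'cy', 'T']
side 46.38496481452485 281.0167276790674 212.81606685814984 [[0.986, 0.116, -0.116, 429.659], [-0.163, 0.756, -0.634, -763.133], [0.014, 0.644, 0.765, 1124.439], [0.0, 0.0, 0.0, 1.0]] ['frame', 'fov_y', 'cx', 'cy', 'T']
0.1 [182.6693962  570.88925181 221.90707339] [ 0.24192305  1.5575167  -0.2443551 ] 87.35677224422534
```

View pics/top0.png

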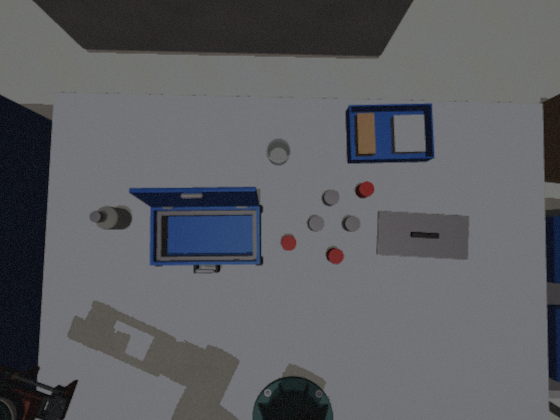

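View pics/side0.png

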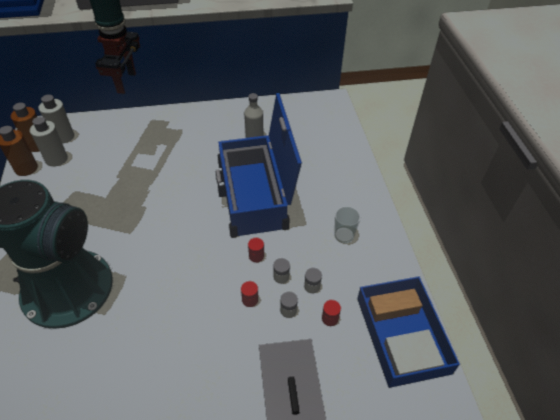

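Top view: grey-capped jars are at (331,198), (316,223) and (351,223). The look-alikes are red-capped jars at (366,189), (289,242) and (335,256). Other things seen:
- carrier about (207,235), lid open
- a blue tray decoy at (390,133)
- cover at (423,235)
- beaker (278,152)
- bottle (110,216)

I choose the three grey ones and check them in a crop and by triangulation with the side view.

```bash
cat > h.py <<'E'
import numpy as np, cv2
from bench import env
from scipy.spatial.transform import Rotation as R
def ray(s,u,v):
    f=210/np.tan(np.radians(s["fov_y"]/2)); T=np.array(s["T"])
    d=T[:3,:3]@np.array([(u-s["cx"])/f,-(v-s["cy"])/f,-1]); return T[:3,3],d
def plane(s,u,v,z):
    o,d=ray(s,u,v); return (o+d*(z-o[2])/d[2])
def proj(s,P):
    f=210/np.tan(np.radians(s["fov_y"]/2)); T=np.array(s["T"]); p=T[:3,:3].T@(np.asarray(P,float)-T[:3,3])
    return np.array([s["cx"]+f*p[0]/-p[2], s["cy"]-f*p[1]/-p[2]])
def rot(yaw):  # tool down, jaw (tool y) direction at yaw in the world xy plane
    x=np.array([0,0,-1.]); y=np.array([np.cos(yaw),np.sin(yaw),0]); return R.from_matrix(np.c_[x,y,np.cross(x,y)]).as_rotvec()
def save(s,n,box=None,k=1):
    im=s["frame"][:,:,::-1]
    if box: im=im[box[1]:box[3],box[0]:box[2]]
    cv2.imwrite(f"pics/{n}.png",cv2.resize(im,None,fx=k,fy=k,interpolation=cv2.INTER_CUBIC))
E
python3 - <<'E'
from h import *
t=env.snapshot("top"); s=env.snapshot("side")
save(t,"topcrop",(130,170,480,280),2.2); 
for u,v in [(331,198),(316,223),(351,223)]:
    P=plane(t,u,v,60); print("jar",P.round(1),"side proj",proj(s,P).round(1))
for n,u,v in [("cov",377,211),("cov",469,215),("cov",467,259),("cov",377,255)]:
    P=plane(t,u,v,8); print(n,P.round(1),"side",proj(s,P).round(1))
for u,v in [(151,208),(262,207),(262,263),(151,265)]:
    P=plane(t,u,v,104); print("rim",P.round(1),"side",proj(s,P).round(1))
print(plane(t,424,235,28))
E
```

```text
jar [635.3 -95.3  60. ] side proj [311.6 273.7]
jar [563.  -53.8  60. ] side proj [281.2 264. ]
jar [ 565.3 -153.2   60. ] side proj [288.7 296.9]
cov [ 604.4 -240.7    8. ] side [310.  336.3]
cov [ 598.9 -515.5    8. ] side [333.7 456.4]
cov [ 468.1 -508.6    8. ] side [271.7 463.8]
cov [ 473.8 -241.6    8. ] side [257.3 344.5]
rim [592.4 401.9 104. ] side [266.9 135.5]
rim [602.1  99.1 104. ] side [286.4 207.4]
rim [450.2  95.3 104. ] side [231.4 214.9]
rim [438.  395.3 104. ] side [217.8 141.8]
[ 536.13914169 -373.31305151   28.        ]
```

View pics/topcrop.png

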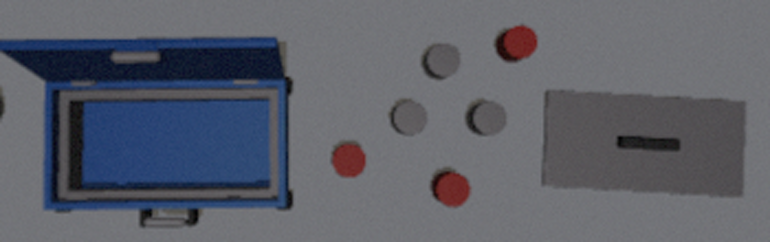

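The crop confirms three grey-capped jars and three red ones. Next are closer wrist views, starting above the carrier and jars.

Run:
```python
from h import *
t=env.snapshot("top")
P=plane(t,257,188,0);o,_=ray(t,257,188)
for th in np.arange(1.3,1.95,.1):
    z=104+160*np.sin(th); Q=plane(t,257,188,z); print(round(th,1),Q.round(0), "expected x",round(600-160*np.cos(th)))
for u,v in [(366,189),(289,242),(335,256)]: print("red",plane(t,u,v,60).round(0))
for n,p in [("wj",(520,-90,340)),("wc",(430,250,400))]:
    for yaw in (np.pi/2,-np.pi/2,):
        try:
            q=env.solve_ik(p,rot(yaw)); print(n,yaw,None if q is None else np.round(q,2))
        except Exception as e: print(e)
s0=env.observe()
env.servo_line([s0["eef_pos"][0]+50,s0["eef_pos"][1]-20,400])
yaw=np.pi/2
env.move_to((430,250,400),rot(yaw)); w=env.snapshot("wrist"); save(w,"wc"); np.save("wc.npy",w,allow_pickle=True)
print(np.round(w["T"],2).tolist(),w["fov_y"],env.observe()["time_s"])
```

```text
1.3 [636. 106. 258.] expected x 557
1.4 [636. 106. 262.] expected x 573
1.5 [636. 106. 264.] expected x 589
1.6 [636. 106. 264.] expected x 605
1.7 [636. 106. 263.] expected x 621
1.8 [636. 106. 260.] expected x 636
1.9 [637. 106. 255.] expected x 652
red [ 663. -195.   60.]
red [507.  22.  60.]
red [ 471. -109.   60.]
wj 1.5707963267948966 [-0.3   0.17  1.49  0.    1.49 -1.87]
wj -1.5707963267948966 [-0.3   0.17  1.49 -0.    1.49  1.27]
wc 1.5707963267948966 [ 0.39  0.09  1.44 -0.    1.61 -1.18]
wc -1.5707963267948966 [ 0.39  0.09  1.44 -0.    1.61  1.96]
[[-0.0, -0.96, -0.27, 356.08], [1.0, -0.0, -0.0, 249.78], [0.0, -0.27, 0.96, 562.17], [0.0, 0.0, 0.0, 1.0]] 62.97431216295539 3.0333
```

View pics/wc.png

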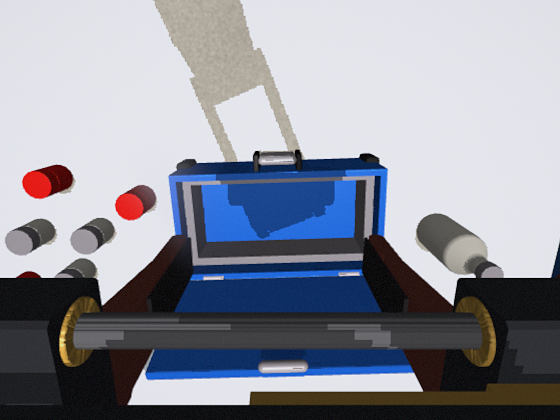

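The wrist view shows the carrier at (170–390, 160–280) with an empty well and the lid at about 1.8 rad. I'll enlarge it to get the rim corners.

Run:
```python
from h import *
w=np.load("wc.npy",allow_pickle=True).item(); im=w["frame"]
save(w,"wc_c",(160,145,400,300),3.3)
```

```text
(no output)
```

View pics/wc_c.png

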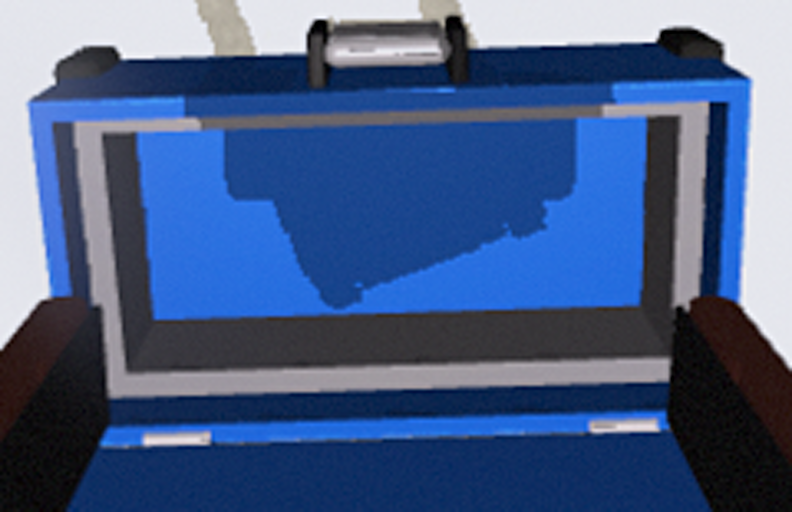

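Run:
```python
from h import *
from scipy.optimize import least_squares
w=np.load("wc.npy",allow_pickle=True).item(); t=env.snapshot("top")
C=[(-78,-148,104,30,102),(-78,148,104,750,80),(-70,-140,104,53,124),(-70,140,104,728,101),(-58,-128,74,103,133),(-58,128,74,682,112),(58,-128,74,127,370),(58,-128,8,153,322),(58,128,8,640,305)]
Tp=[(-78,-148,104,262,263.5),(-78,148,104,151,265),(78,148,104,151,207)]
# crop topcrop: /2.2+ (130,170)
Tp=[(-78,-148,104,287,206),(-78,148,104,45,208),(-58,-128,74,270,190),(-58,128,74,68,191),(58,-128,74,270,97)]
def W(p,P):
    c,s=np.cos(p[2]),np.sin(p[2]); return [p[0]+c*P[0]-s*P[1],p[1]+s*P[0]+c*P[1],P[2]]
def res(p,which):
    r=[]
    if 'w' in which: r+=[proj(w,W(p,c[:3]))-(np.array(c[3:])/3.3+[160,145]) for c in C]
    if 't' in which: r+=[proj(t,W(p,c[:3]))-(np.array(c[3:])/2.2+[130,170]) for c in Tp]
    return np.concatenate(r)
for k in ('w','t','wt'):
    f=least_squares(res,[520,248,0],args=(k,),x_scale=[1,1,.01]); print(k,f.x.round(3)); print(f.fun.reshape(-1,2).round(1).tolist())
```

```text
w [5.22897e+02 2.53738e+02 3.40000e-02]
[[0.1, 0.4], [0.0, 0.0], [-0.3, -0.7], [0.5, -0.3], [-0.5, -0.1], [-0.3, 0.6], [-0.2, 1.0], [0.3, -0.8], [0.4, -0.2]]
t [5.21018e+02 2.51481e+02 3.20000e-02]
[[-0.6, 0.2], [-0.1, 0.3], [0.3, -0.5], [0.3, -0.2], [0.1, 0.2]]
wt [5.22626e+02 2.53440e+02 3.40000e-02]
[[-0.1, 0.2], [-0.1, -0.1], [-0.5, -0.9], [0.3, -0.5], [-0.7, -0.3], [-0.5, 0.5], [-0.4, 0.8], [0.1, -1.0], [0.2, -0.3], [-1.3, -0.5], [-0.7, -0.2], [-0.3, -1.2], [-0.4, -0.7], [-0.6, -0.5]]
```

```bash
cat >> h.py <<'E'
CAR=np.array([522.6,253.4,0.034])
def car(x,y,z):
    c,s=np.cos(CAR[2]),np.sin(CAR[2]); return np.array([CAR[0]+c*x-s*y,CAR[1]+s*x+c*y,z])
def blobs(s,lo,hi,z,amin,amax):
    """grey blobs (cap-like) with value lo..hi; returns world xy at height z"""
    hsv=cv2.cvtColor(s["frame"],cv2.COLOR_RGB2HSV)
    m=((hsv[:,:,1]<60)&(hsv[:,:,2]>lo)&(hsv[:,:,2]<hi)).astype(np.uint8)
    m=cv2.morphologyEx(m,cv2.MORPH_OPEN,np.ones((3,3),np.uint8))
    n,_,st,c=cv2.connectedComponentsWithStats(m)
    return [(plane(s,*c[i],z).round(1),c[i].round(1),st[i].tolist()) for i in range(1,n) if amin<st[i][4]<amax]
E
python3 - <<'E'
from h import *
t=env.snapshot("top")
f=cv2.cvtColor(t["frame"],cv2.COLOR_RGB2HSV)
print(f[198,320:343].tolist()); print(f[235,385].tolist(), f[235,424].tolist())
env.move_to((520,-95,330),rot(np.pi/2)); w=env.snapshot("wrist"); save(w,"wj"); np.save("wj.npy",w,allow_pickle=True); print(env.observe()["time_s"])
for P in [(635,-95,60),(563,-54,60),(565,-153,60)]: print(proj(w,P).round(1))
E
```

```text
[[124, 13, 135], [135, 5, 102], [20, 13, 57], [10, 18, 42], [150, 9, 81], [165, 10, 103], [135, 5, 103], [165, 10, 102], [160, 7, 103], [143, 10, 104], [144, 13, 102], [135, 5, 101], [160, 8, 101], [158, 10, 102], [156, 13, 99], [140, 8, 102], [165, 5, 99], [150, 8, 99], [160, 8, 102], [115, 13, 122], [120, 9, 135], [116, 13, 133], [114, 10, 131]]
[160, 8, 98] [150, 7, 35]
4.5417
[276.8 248.2]
[308.2 197.3]
[232.5 198.7]
```

View pics/wj.png

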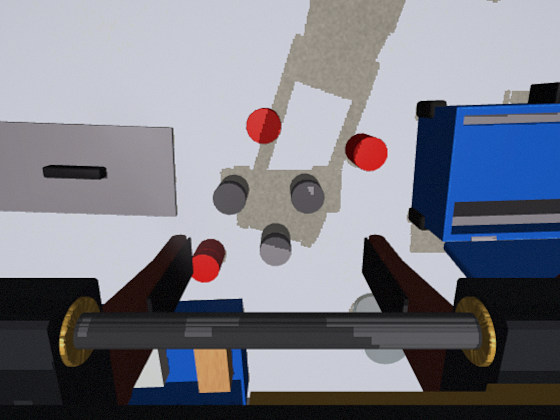

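Predicted cap positions match the picture: jars at about (275,249), (307,195) and (230,198), reds at (264,126), (368,152) and (206,265). Next I pick the first jar.

```bash
cat >> h.py <<'E'
def jars(t=None):
    t=t or env.snapshot("top")
    return [b[0][:2] for b in blobs(t,85,115,60,80,400) if b[0][0]>380 and -330<b[0][1]<80]
def pick_place(xy,ycar):
    x,y=xy; r=rot(np.pi/2)
    env.set_gripper(72,25); env.servo_line((x,y,200),r,speed=250)
    hit=env.servo_line((x,y,29),speed=120,guard=15); env.set_gripper(20,25); w=env.observe()["width"]
    print("guard",hit,"width",round(w,1))
    if w<38: return False
    env.servo_line((x,y,220),speed=200); env.servo_line((480,y,220),speed=300)
    p=car(0,ycar,0); r=rot(np.pi/2+CAR[2])
    env.servo_line((p[0],p[1],220),r,speed=300)
    hit=env.servo_line((p[0],p[1],60),speed=150); hit=env.servo_line((p[0],p[1],37),speed=40,guard=6)
    z=env.observe()["eef_pos"][2]; env.set_gripper(58); env.servo_line((p[0],p[1],220),speed=200)
    print("placed, z",round(z,1),hit,"t",env.observe()["time_s"]); return True
E
python3 - <<'E'
from h import *
print(jars())
pick_place((563,-53.8),75)
t=env.snapshot("top"); print(jars(t)); save(t,"top1",(130,170,480,280),2.2)
E
```

```text
[array([1049.6, -147.7]), array([644.8, -96.9])]
guard False width 44.0
placed, z 37.0 True t 14.1917
[array([761.1,  62.3]), array([639.3, -96.6]), array([ 564.5, -157.6])]
```

View pics/top1.png

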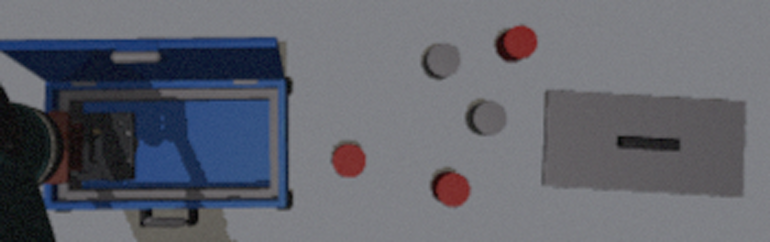

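The jar was gripped and placed. The other two caps are unchanged, at (443,61) and (488,118) in the crop, so I continue.

```bash
python3 - <<'E'
from h import *
pick_place((564.5,-154.5),0)
t=env.snapshot("top"); print(jars(t)); save(t,"top2",(130,170,480,280),2.2)
E
python3 - <<'E'
from h import *
j=[p for p in jars() if abs(p[0]-638)<6 and abs(p[1]+96)<6]; print(j)
if j:
    pick_place((635.8,-95.8),-75)
    env.servo_line((430,150,380),rot(np.pi/2),speed=300); 
    p=car(0,0,0); env.servo_line((p[0]-93,p[1],400),rot(np.pi/2),speed=300)
    w=env.snapshot("wrist"); np.save("wc2.npy",w,allow_pickle=True); a=w["frame"][130:300,100:460]; b=env.snapshot("top")["frame"][165:285,130:480]
    a=cv2.resize(a,None,fx=2,fy=2); b=cv2.resize(b,(720,247)); cv2.imwrite("pics/chk.png",np.vstack([a,b])[:,:,::-1])
E
```

```text
guard False width 43.3
placed, z 37.1 True t 25.2833
[array([639.4, -96.3])]
[array([639.3, -96.4])]
guard False width 43.6
placed, z 37.0 True t 35.7333
```

View pics/chk.png

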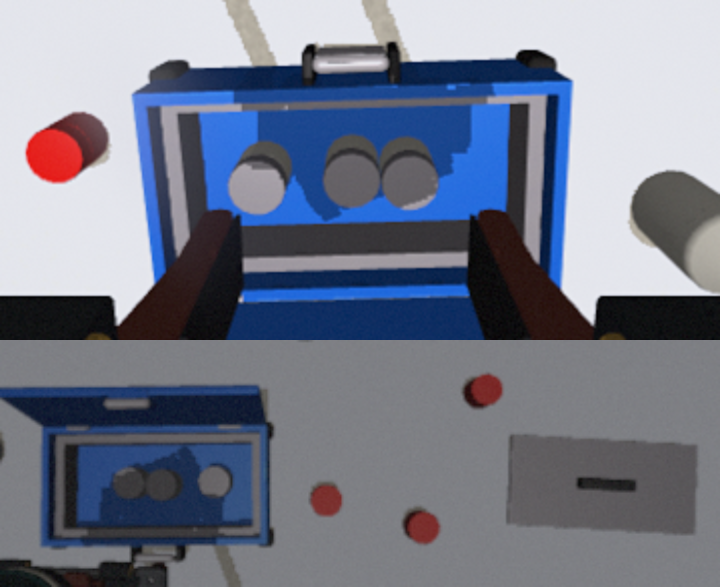

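All three jars stand in the well; the two on the +y side are close together but upright. Now a close look at the cover.

Run:
```python
from h import *
w=np.load("wc2.npy",allow_pickle=True).item()
for u,v in [(228.5,223.5),(275.5,219),(305,220)]:
    P=plane(w,u,v,68)-[CAR[0],CAR[1],0]; c,s=np.cos(CAR[2]),np.sin(CAR[2]); print((c*P[0]+s*P[1]).round(1),(-s*P[0]+c*P[1]).round(1))
env.servo_line((430,100,320),rot(np.pi/2),speed=300)
env.servo_line((455,-374,250),rot(np.pi/2),speed=300)
w=env.snapshot("wrist"); np.save("wcov.npy",w,allow_pickle=True); save(w,"wcov",None,1.4); print(env.observe()["time_s"])
```

```text
3.0 -74.7
-2.0 -3.2
0.9 41.4
39.6333
```

View pics/wcov.png

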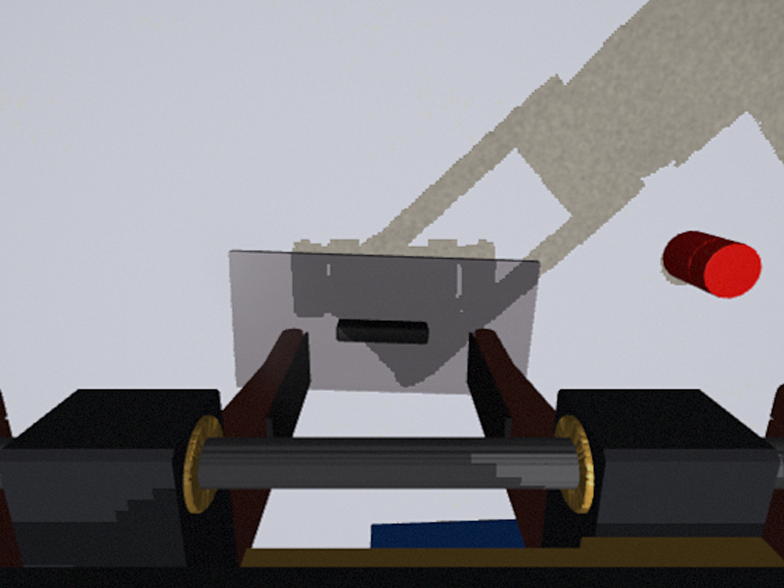

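The cover's corners are at (229,250), (539,260), (236,386) and (527,395), and the bar is at (337–428, 320–344). I fit its pose.

Run:
```python
from h import *
from scipy.optimize import least_squares
w=np.load("wcov.npy",allow_pickle=True).item(); g=w["frame"].astype(int).sum(2)
C=[(-65,-135,8,229,250),(-65,135,8,539,260),(65,-135,8,236,386),(65,135,8,527,395),(-8,-40,28,337,331),(-8,40,28,428,333),(8,-40,28,337,342.5),(8,40,28,427.5,344)]
def W(p,P):
    c,s=np.cos(p[2]),np.sin(p[2]); return [p[0]+c*P[0]-s*P[1],p[1]+s*P[0]+c*P[1],P[2]]
res=lambda p:np.concatenate([proj(w,W(p,c[:3]))-np.array(c[3:])/1.4 for c in C])
f=least_squares(res,[536,-374,0],x_scale=[1,1,.01],loss='soft_l1'); print(f.x.round(3)); print(f.fun.reshape(-1,2).round(1).tolist())
```

```text
[ 5.37145e+02 -3.77799e+02 -2.90000e-02]
[[-0.6, 0.7], [1.4, 0.4], [0.3, 1.0], [-1.6, 0.3], [-0.7, -4.5], [1.2, -4.0], [-0.7, -0.3], [0.8, 0.5]]
```

Run:
```python
from h import *
x,y,a=537.1,-377.8,-0.029
env.set_gripper(88,30); print(env.observe()["width"])
env.servo_line((x,y,60),rot(np.pi/2+a),speed=200)
hit=env.servo_line((x,y,11.5),speed=60,guard=8); print("hit",hit,env.observe()["eef_pos"].round(1))
if not hit:
    env.set_gripper(60,30); o=env.observe(); print("width",o["width"])
    if 76<o["width"]<84:
        env.servo_line((x,y,60),speed=80); o=env.observe(); print(o["width"],o["ft_force"].round(1),o["wrist_torque"].round(2),o["time_s"])
        env.servo_line((x-40,y,220),speed=150)
        env.servo_line((460,-100,220),speed=250)
        p=car(-60,0,0); env.servo_line((p[0],p[1],220),rot(np.pi/2+CAR[2]),speed=250)
        p=car(0,0,0); env.servo_line((p[0],p[1],150),speed=120); env.hold(.5)
        w=env.snapshot("wrist"); save(w,"wpl",None,1.4); np.save("wpl.npy",w,allow_pickle=True)
        t=env.snapshot("side"); save(t,"side_pl",(180,60,340,240),3.3)
        o=env.observe(); print(o["width"],o["eef_pos"].round(1),o["time_s"])
```

```text
88.09812975831073
hit False [ 537.3 -378.    11.7]
width 79.90735080993736
79.49306915455728 [-0.4  0.5 -2.7] [-0.01 -0.03  0.02] 43.4833
80.05859161358543 [522.6 253.4 150.1] 49.0833
```

View pics/wpl.png

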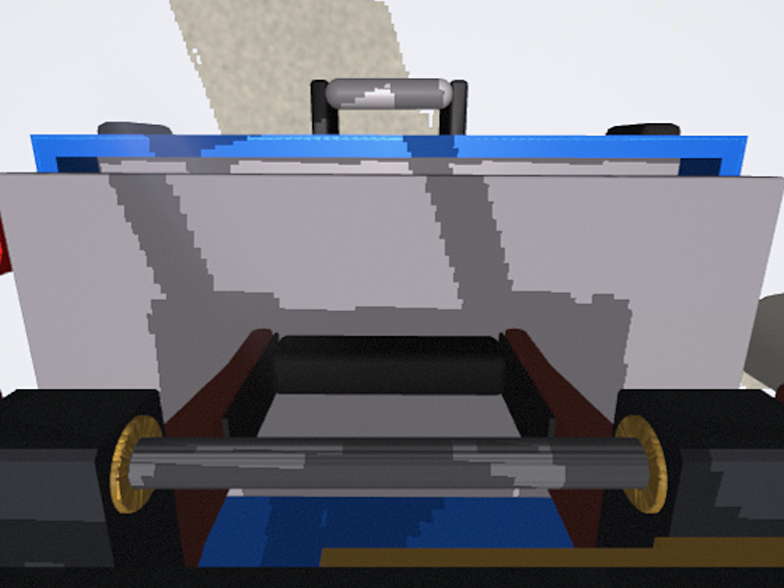

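View pics/side_pl.png

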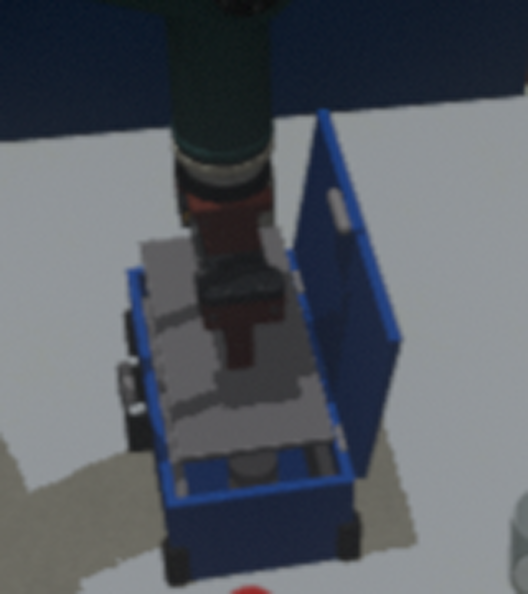

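The cover is held level and parallel to the rim: rim corners at (31,136) and (747,136), cover front edge at rows 173–177. A quick numeric check, then lower it.

Run:
```python
from h import *
w=np.load("wpl.npy",allow_pickle=True).item()
for n,P in [("rim",car(-78,-148,104)),("rim",car(-78,148,104)),("cov",car(-65,-135,147)),("cov",car(-65,135,147)),("covmid",car(-65,0,147))]: print(n,(proj(w,P)*1.4).round(1))
p=car(0,0,0)
env.servo_line((p[0],p[1],118),speed=80)
hit=env.servo_line((p[0],p[1],82),speed=25,guard=5); o=env.observe(); print(hit,o["eef_pos"].round(1),o["ft_force"].round(1),o["wrist_torque"].round(2))
```

```text
rim [ 33.7 135.7]
rim [746.  136.3]
cov [-10.7 173.4]
cov [791.2 174. ]
covmid [390.3 173.7]
True [522.5 253.4  85.9] [-0.4 -1.2  5.1] [-0.01  0.03  0.06]
```

Contact came at 85.9 mm (expected about 85.5), so it is seated. I release and check.

Run:
```python
from h import *
env.set_gripper(88); p=car(0,0,0)
env.servo_line((p[0],p[1],130),speed=80); q=car(-93,0,400); env.servo_line(q,rot(np.pi/2+CAR[2]),speed=250)
w=env.snapshot("wrist"); np.save("wseat.npy",w,allow_pickle=True); save(w,"wseat",(160,145,400,300),3.3); print(env.observe()["time_s"])
```

```text
53.225
```

View pics/wseat.png

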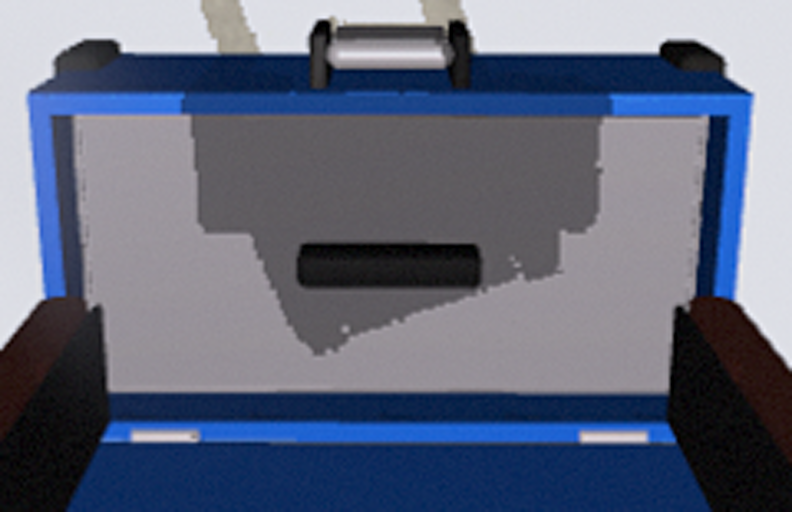

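The cover is seated flat, with its edges inside the recess all round. Now I go over the lid, push it forward from behind, then press its edge.

Run:
```python
from h import *
t=env.snapshot("top"); print("beaker",plane(t,278,152,45).round(0))
r=rot(np.pi/2+CAR[2]); env.set_gripper(0)
env.servo_line(car(170,0,400),r,speed=250)
env.servo_line(car(170,0,235),speed=200)
hit=env.servo_line(car(20,0,235),speed=100,guard=25); o=env.observe(); print(hit,o["eef_pos"].round(1),o["ft_force"].round(1),o["time_s"])
env.servo_line(car(60,0,330),speed=150); env.servo_line(car(-67,0,330),speed=200); env.hold(1)
s=env.snapshot("side"); save(s,"lid",(180,60,340,240),3.3)
```

```text
beaker [768.  59.  45.]
False [543.  254.1 234.9] [-0.3  0.  -0.5] 58.4417
```

View pics/lid.png

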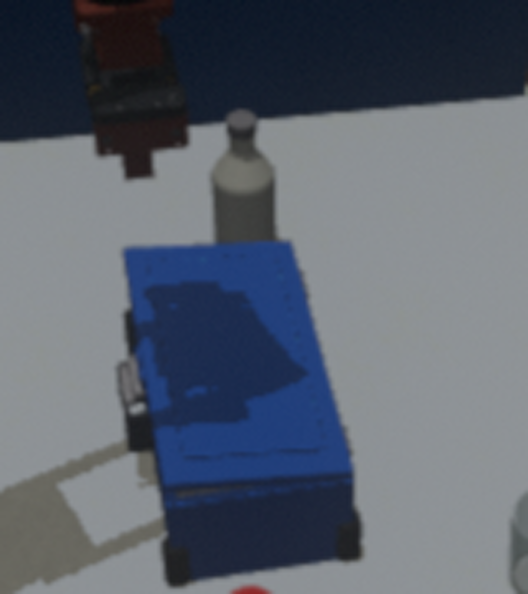

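The lid has fallen onto the catch, with a slight gap at the front. I press it.

Run:
```python
from h import *
r=rot(np.pi/2+CAR[2])
env.servo_line(car(-67,0,145),r,speed=150)
z0=145
for z in np.arange(141,115,-2):
    hit=env.servo_line(car(-67,0,z),speed=20,guard=35); o=env.observe(); print(z,hit,o["eef_pos"][2].round(1),o["ft_force"][2].round(1))
    if hit or (z<121 and o["ft_force"][2]>20): break
env.hold(.3); env.servo_line(car(-67,0,200),speed=100); env.hold(.5)
hit=env.servo_line(car(-67,0,110),speed=40,guard=4); print("touch",hit,env.observe()["eef_pos"][2].round(1))
env.servo_line(car(-150,0,350),speed=200); env.hold(.5)
s=env.snapshot("side"); a=cv2.resize(s["frame"][60:240,180:340],None,fx=3.2,fy=3.2); cv2.imwrite("pics/shut.png",a[:,:,::-1]); print(env.observe()["time_s"])
```

```text
141 False 141.1 0.6
139 False 138.9 0.5
137 False 136.8 0.3
135 False 134.8 -0.7
133 False 132.8 0.6
131 False 131.5 5.0
129 False 129.6 7.2
127 False 127.4 5.6
125 False 125.1 5.3
123 False 122.9 0.2
121 False 120.8 0.8
119 False 118.8 0.0
117 False 116.9 -0.0
touch True 116.3
71.425
```

View pics/shut.png

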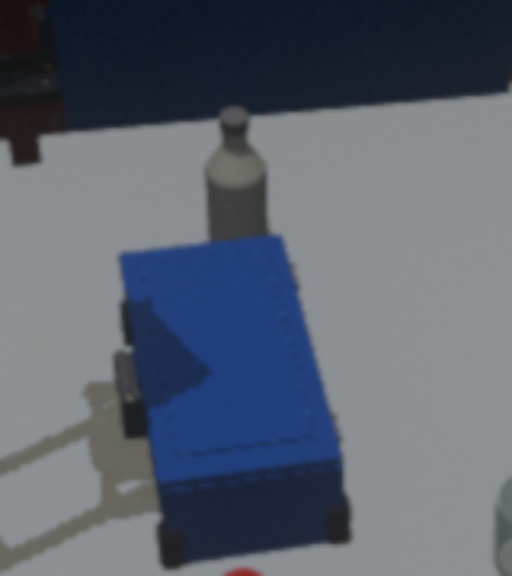

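```bash
python3 -c "
from bench import env
print(env.sign_off())"
```

```text
the job is handed in; nothing more can be done
None
```

I stood the three grey-capped jars in the carrier's well, laid the cover on the ledge and shut the lid past its catch, then handed the job in. No verdict was reported. It took about 72 s of the 210 s allowed.

**Last checks:**
- **Jars:** a wrist picture before covering showed all three upright, at about y = −75, −3 and +41 mm in the well. I set the third at +75 mm, so it ended about 34 mm off. I did not find out why (the announced knock, or brushed while placing); it was still within limits, so I left it.
- **Cover:** it made contact on the ledge at 85.9 mm TCP height, against about 85.5 mm expected. The wrist picture then showed it flat and inside the recess all round.
- **Lid:** pressing gave about 7 N at the readings between steps, less than the 12 N stated. The force then dropped to zero near 123 mm as the lid snapped down. A second touch found its face at 116 mm, about 3 mm below the nominal 119 mm, so not risen. The last side picture shows it shut.
- **Other bench things:** I never reached for the red-capped jars, beaker or bottle, and nothing showed them moved, though I did not measure them again at the end. The robot was clear of everything.

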